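# Push a tray of culture jars past its spring catch

## Task

The tray of culture jars on the slide rail is held back by a spring catch whose two studs stand up in front of it: with the fingertips press the catch's long dark steel tongue down behind the tray and, keeping it down, push the tray from behind over the studs until it is fully home against the end stop. Then let go, so that the catch springs up behind the tray and locks it in. Do not grasp or lift anything, keep both jars standing in the tray, and leave the other things on the bench where they are.

Things in the scene. Friction and masses are not known exactly. Their poses are not given: they have to be found in the camera images.
- rail: Aluminium slide rail fixed to the bench, 134 mm wide (x), 400 mm long (y = -250 to +150 mm). Origin on the bench surface, midway between the two studs. The tray travels along +y on two runners (tops 40 mm above the bench, 80 mm apart) between guides (52 mm high) whose lips (97 mm apart) hold its flanges down. Between the runners the channel is open from above, except under the tray.
- end_stop (a point): Middle of the face of the steel end stop (66 mm high) that closes the rail's +y end, at rail y = +138 mm; this point is 60 mm above the bench.
- catch (a joint): How far the spring catch is pressed: 0 = up, at rest; 0.013 m = down on a hard stop. One dark steel piece (tongue and two studs) that moves straight down wherever its tongue is pressed; 3 N starts it, 6 N holds it fully down, it springs up when let go. Pressed 9 mm or more it lets the tray over; its faces are square, so pushing the tray alone does not move it.
- tongue_end (a point): Middle of the top face of the catch's tongue at its free rear end, rail y = -240 mm. The tongue is a flat dark strip, 34 mm wide, along the middle of the rail (x = 0, y = -240 to +6 mm), passing under the tray; its top is 36 mm above the bench when up, 23 mm when fully down.
- studs (a point): Midway between the tops of the catch's two square studs (8 mm thick, at rail y = 0, x = +-32 mm, 56 mm free between them, so a fingertip on the tongue passes between). Tops 48 mm above the bench when up, which is 8 mm above the tray's underside.
- tray: Grey plastic tray, loose in the rail, 104 mm wide over its flanges (x), 130 mm long (y), 0.2 to 0.45 kg; axes as the rail's. Origin at the centre of its underside, 40 mm above the bench. Walls 32 mm high, back wall 40 mm. At the start its front edge is 12 to 50 mm short of the studs. Home against the end stop its origin is at rail y = +73 mm and its back edge 4 mm past the studs.
- tray_back (a point): Middle of the outer face of the tray's back wall, 65 mm behind the tray's origin and 20 mm above its underside (60 mm above the bench): push here, towards +y of the rail.
- jar_a: Small glass culture jar with white lid, 38 mm diameter, 46 mm high, loose, standing in the front half of the tray; origin at the centre of its underside.
- jar_b: The second culture jar, the same, beside the first in the tray.
- spray_bottle: Bystander: clear plastic bottle, 60 mm diameter, 140 mm high, just beyond the end stop; origin under its centre.
- spawn_jar: Bystander: glass jar with steel lid, 64 mm diameter, 75 mm high, beside the rail; origin under its centre.
- bowl: Bystander: steel bowl, 100 mm wide, 40 mm high, beside the rail; origin under its centre.
- brush: Bystander: hand brush lying on the bench along its own x, on the robot's side of the rail.
- label_box: Bystander: small cardboard box, 60 x 90 x 40 mm, on the bench; origin under its centre.
- cup: Bystander: white plastic cup, 70 mm wide, 80 mm high; origin under its centre.
Things that resemble listed ones, but are neither listed nor needed, are in the scene too. Leave any brown or red look-alike of the jar_b alone. Leave any turquoise look-alike of the tray alone.

How it is judged:
By the outcome, as a careful person would: the job done as asked, in the order asked, and still so for the second after the job is handed in, with the robot touching nothing.
It also fails if it takes over 43 s, if anything falls off the work surface, if the arm or the gripper's body presses on something with over 40 N, if the wrist force passes 120 N, or if a joint passes its speed limit or range.

## Robot

A 6-joint arm with a two-finger parallel gripper is mounted at the origin on the work surface. World frame = base frame: x ahead of the robot, y to its left, z up, the work surface at z = 0. Lengths are in m, angles in rad, forces in N, time in s.
With the tool pointing down it reaches from about 0.35 to 0.8 m from the base axis. Payload 7.3 kg.
Tool frame: the origin (TCP) lies midway between the tips of the shut fingers; the grasp point (between the pads) lies 19 mm behind it (env.tcp_to_grasp is the z of the grasp point in the tool frame, in m); z points along the fingers, y is the direction in which the jaws open and shut (so a half turn about z gives the same grasp; the last joint's range is limited). The gripper opens to 85 mm and grips with 20 to 120 N. Pads are 22 mm wide; open, the fingers measure 114 mm over their backs; the gripper's body (76 mm by 85 mm) begins 54 mm behind the grasp point. The pads swing forward as they close: fully open they stand 13 mm farther back than shut.
Start: joints at [-1.434, 0.342, 1.524, -0, 1.275, -0.146], TCP at [0.147, -0.504, 0.231] pointing down, gripper open.
Joint ranges: [-2.53, 2.53], [-0.77, 2.02], [0.04, 2.7], [-1, 4.14], [0.28, 2.66], [-3.11, 3.11]. Speed limits (rad/s): [2.57, 2.57, 3.14, 3.14, 3.14, 3.14].

## Interface

Orientations are given as a unit quaternion [x, y, z, w].
In Python, from cell import env gives the robot as it stands. Calls block until the motion is done:
- env.move_ptp(position, orientation): joint-space move of the TCP to a pose.
- env.movel(position, attitude=None, feed=0.15): straight line of the TCP; attitude=None keeps the orientation; feed is the mean speed in m/s.
- env.move_joints(angles): joint-space move.
- env.move_gripper(opening, strength=None): finger opening in m; strength is the grip in N (None keeps the last); returns when the fingers have stopped.
- env.pause(seconds).
- env.ik(position, orientation): joint angles nearest the present ones, or None.
- env.camera(name): name is "side" or "top"; returns a dict with "frame" (384x512x3 uint8, red, green, blue), "fovy" (degrees; the focal length in pixels is half the picture's height over the tangent of half this angle, whatever the lens; pixels are square), "cx", "cy" (the principal point, pixels), "R" (3x3) and "t" (3): a world point X has camera coordinates R X + t. Camera axes: x right, y down, z forward; pixel columns grow to the right and rows downward; lengths in m; the calibration is good to about 2 mm. A picture is of the moment at which its call begins. There is no depth.
A pose or a line that the arm cannot do raises env.Unreachable and nothing moves.
- env.sign_off(): hands the job in, once; it reports no verdict.
Readings, each from a call of its own:
- env.get_time_s(): time.
- env.get_joint_pos(): joint angles.
- env.get_joint_vel(): joint speeds.
- env.get_joint_torque(): joint torques, N m.
- env.get_position(): TCP position.
- env.get_tcp_rot(): TCP orientation.
- env.get_contact_force(): force on the tool from outside, world axes, zero at the start.
- env.get_torque(): the same for the moment, N m.
- env.get_width(): finger opening in m.
Only numpy, scipy, OpenCV 4.12 (cv2) and the standard library are available. Lean on these libraries where they do the work, as an engineer would, in place of code of your own. Each camera call takes 0.05 s, during which the arm holds its last target. There are 200 camera calls.

## Working session

There is one attempt and no reset: what is moved stays moved. The work goes in short steps, each a Python script; the robot and the scene stay as the last script left them, time stands still between calls to the robot, and variables do not carry over. Pictures are saved under pics/ and viewed, about 8 in all and at most 12, crops included, and the job is handed in when it is done.

```bash
mkdir -p pics; ls
python3 - <<'E'
from cell import env
import cv2,numpy as np
for n in("top","side"):
    c=env.camera(n); cv2.imwrite(f"pics/{n}0.png",c["frame"][:,:,::-1])
    np.savez(f"pics/{n}0.npz",**c)
    print(n,c["fovy"],c["cx"],c["cy"],np.round(c["R"],4).tolist(),np.round(c["t"],4).tolist())
print(env.get_time_s(),env.get_tcp_rot(),env.tcp_to_grasp)
E
```

```text
pics
top 56.10706116477026 256.06222062849366 191.50446192307697 [[-0.0186, -0.9993, -0.0322], [-0.9973, 0.0209, -0.0711], [0.0717, 0.0307, -0.997]] [0.0214, 0.5855, 0.9441]
side 50.938045175302875 254.50551157103118 191.9432223837467 [[-0.8889, -0.4577, 0.0206], [-0.3012, 0.5499, -0.7791], [0.3452, -0.6987, -0.6266]] [0.492, 0.2286, 1.0096]
0.1 [ 9.90019265e-01  1.40930479e-01  8.26261109e-06 -6.74014591e-04] -0.0187
```

View pics/top0.png

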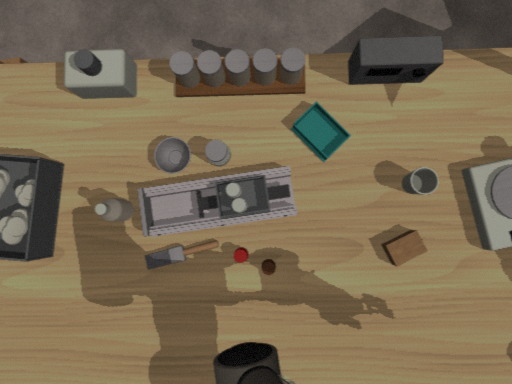

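View pics/side0.png

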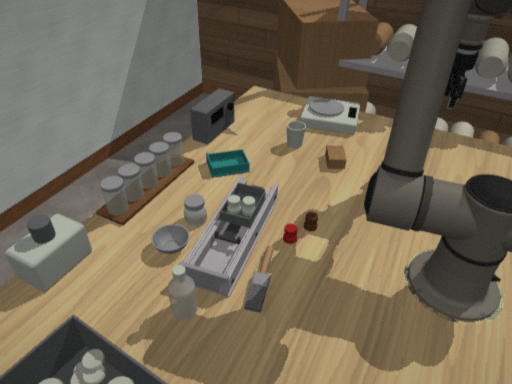

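Top view: the rail runs from (295,190) at the rear to the end stop near (145,213), with the spray bottle beyond it at (115,210). The grey tray with two white-lidded jars is at about (240,197), the studs near (208,200), and the tongue is exposed at (280,192). The turquoise tray at (320,132) and the red (241,255) and brown (268,267) jars are look-alikes, so I'll leave them. I'll confirm in an enlarged crop.

Run:
```python
import cv2
a=cv2.imread("pics/top0.png")[160:245,130:310]
b=cv2.imread("pics/side0.png")[175:295,180:290]
a=cv2.resize(a,None,fx=4.4,fy=4.4,interpolation=cv2.INTER_CUBIC)
cv2.imwrite("pics/c1.png",cv2.convertScaleAbs(a,alpha=1.5,beta=10))
b=cv2.resize(b,None,fx=5,fy=5,interpolation=cv2.INTER_CUBIC)
cv2.imwrite("pics/c2.png",cv2.convertScaleAbs(b,alpha=1.5,beta=10))
```

```text
(no output)
```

View pics/c1.png

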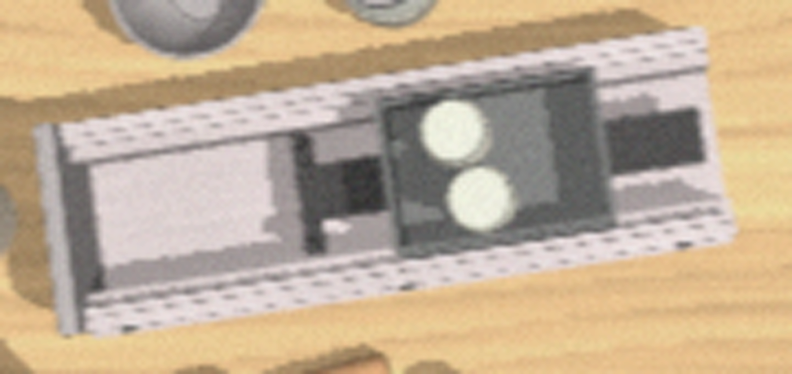

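View pics/c2.png

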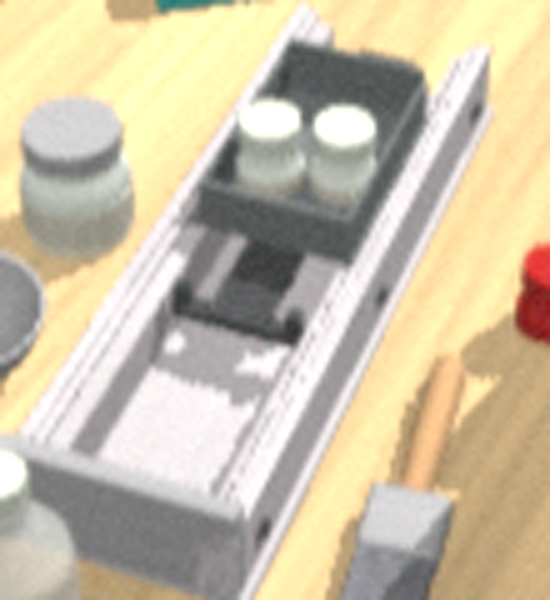

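The crops show the tray at crop-1 (380–612, 70–255), the tongue's rear end at about (701,137), and the studs at (300,140) and (315,245). The end stop is on the left at x≈60–80, and both white-lidded jars stand in the grey tray. Next I'll cast rays.

```bash
cat > h.py <<'E'
import numpy as np
def cast(c,px,z):
    f=c["frame"].shape[0]/2/np.tan(np.radians(c["fovy"])/2)
    d=c["R"].T@np.array([(px[0]-c["cx"])/f,(px[1]-c["cy"])/f,1]); o=-c["R"].T@c["t"]
    return o+d*(z-o[2])/d[2]
E
python3 - <<'E'
from h import *
T=np.load("pics/top0.npz");S=np.load("pics/side0.npz")
t=lambda p,z:cast(T,(130+(p[0]+.5)/4.4-.5,160+(p[1]+.5)/4.4-.5),z)
s=lambda p,z:cast(S,(180+(p[0]+.5)/5-.5,175+(p[1]+.5)/5-.5),z)
P={}
for n,f,p,z in [("tongue_l",t,(697,110),.036),("tongue_r",t,(705,164),.036),("studL",t,(300,140),.048),("studR",t,(315,245),.048),
 ("backL",t,(596,70),.08),("backR",t,(613,218),.08),("frontL",t,(380,99),.072),("frontR",t,(402,253),.072),
 ("stopL",t,(58,126),.066),("stopR",t,(81,333),.066),("railrearL",t,(706,30),.052),("railrearR",t,(735,240),.0),("railfrontR",t,(90,333),.052),
 ("s_studL",s,(182,288),.048),("s_studR",s,(294,318),.048),("s_stopL",s,(30,440),.066),("s_stopR",s,(240,510),.066),
 ("s_backL",s,(294,42),.08),("s_backR",s,(425,68),.08),("s_frontL",s,(202,182),.072),("s_frontR",s,(350,222),.072)]:
    P[n]=f(p,z);print(n,np.round(P[n],4))
m=lambda a:(P[a+"L"]+P[a+"R"])/2
for a in("stud","back","front","stop","s_stud","s_back","s_front","s_stop"):
    d=(P[a+"L"]-P[a+"R"]);print(a,np.round(m(a),4),"w",np.linalg.norm(d).round(4),"yaw",np.degrees(np.arctan2(d[1],d[0])).round(2))
te=(P["tongue_l"]+P["tongue_r"])/2;d=m("stop")-te
print(te,np.linalg.norm(d[:2]),np.linalg.norm((m("stud")-te)[:2]),"axis yaw",np.degrees(np.arctan2(-d[0],d[1])))
E
```

```text
tongue_l [ 0.6012 -0.0753  0.036 ]
tongue_r [ 0.5687 -0.0792  0.036 ]
studL [0.5873 0.1615 0.048 ]
studR [0.5248 0.153  0.048 ]
backL [ 0.6215 -0.0155  0.08  ]
backR [ 0.5366 -0.0235  0.08  ]
frontL [0.6083 0.1101 0.072 ]
frontR [0.519  0.0983 0.072 ]
stopL [0.5972 0.3008 0.066 ]
stopR [0.4762 0.2868 0.066 ]
railrearL [ 0.6471 -0.0808  0.052 ]
railrearR [ 0.5234 -0.0987  0.    ]
railfrontR [0.4754 0.2861 0.052 ]
s_studL [0.5839 0.1655 0.048 ]
s_studR [0.5211 0.1568 0.048 ]
s_stopL [0.5835 0.3027 0.066 ]
s_stopR [0.4744 0.292  0.066 ]
s_backL [ 0.6152 -0.0131  0.08  ]
s_backR [ 0.537 -0.028  0.08 ]
s_frontL [0.6035 0.111  0.072 ]
s_frontR [0.518  0.1009 0.072 ]
stud [0.556  0.1573 0.048 ] w 0.0631 yaw 7.73
back [ 0.5791 -0.0195  0.08  ] w 0.0853 yaw 5.34
front [0.5637 0.1042 0.072 ] w 0.0901 yaw 7.5
stop [0.5367 0.2938 0.066 ] w 0.1218 yaw 6.59
s_stud [0.5525 0.1611 0.048 ] w 0.0634 yaw 7.97
s_back [ 0.5761 -0.0205  0.08  ] w 0.0796 yaw 10.76
s_front [0.5607 0.1059 0.072 ] w 0.0862 yaw 6.73
s_stop [0.5289 0.2974 0.066 ] w 0.1096 yaw 5.62
[ 0.5849671  -0.07723485  0.036     ] 0.374177719441639 0.2363011767653952 axis yaw 7.417309201824874
```

Both views agree on a yaw of about 7.4°. The studs are about 0.236–0.24 m from the tongue's end, the tray is about 0.13 m long, and its back edge is at rail y ≈ -0.182. I'll approach with the fingers shut and press the tongue behind the tray.

```bash
cat >> h.py <<'E'
yaw=np.radians(7.4); u=np.array([-np.sin(yaw),np.cos(yaw)]); v=np.array([u[1],-u[0]])
O=np.array([.5545,.160])
def P(y,z): return [*(O+u*y),z]
def q(a): return [np.cos(a/2),np.sin(a/2),0,0]
def F(env):
    f=np.array(env.get_contact_force()); return np.round([f[:2]@v,f[:2]@u,f[2]],1)
E
python3 - <<'E'
from cell import env
from h import *
js={a:env.ik(P(-.213,.11),q(a)) for a in (yaw+np.pi/2,yaw-np.pi/2)}
print(js)
a=min((k for k in js if js[k] is not None),key=lambda k:abs(js[k][5]))
je=env.ik(P(0,.024),q(a));print(a,je)
env.move_gripper(0.0)
env.move_ptp(P(-.213,.12),q(a)); print(env.get_time_s(),env.get_width(),F(env))
env.movel(P(-.213,.045),feed=.08); print(env.get_position(),F(env))
for z in(.036,.033,.030,.027,.0245):
    env.movel(P(-.213,z),feed=.03); print(z,np.round(env.get_position(),4),F(env))
print(env.get_time_s())
import cv2
a=env.camera("top")["frame"][:,:,::-1][100:290,100:340];b=env.camera("side")["frame"][:,:,::-1][120:310,160:400]
cv2.imwrite("pics/p1.png",cv2.resize(np.vstack([a,b])if 0 else np.hstack([a[:, :240],b[:, :160]]),None,fx=2,fy=2,interpolation=cv2.INTER_CUBIC))
E
```

```text
{np.float64(1.699950691442477): array([-2.18957328e-01,  5.65488476e-01,  1.51823914e+00, -4.44089210e-16,
        1.05786504e+00, -3.48111693e-01]), np.float64(-1.4416419621473162): array([-2.18957328e-01,  5.65488476e-01,  1.51823914e+00, -4.44089210e-16,
        1.05786504e+00,  2.79348096e+00])}
1.699950691442477 [ 1.48147095e-01  6.69400762e-01  1.61007218e+00 -4.44089210e-16
  8.62119715e-01  1.89927304e-02]
3.1417 0.0002338891504678553 [ 1.5 -1.7 -0.2]
[ 0.58233708 -0.05128531  0.04555186] [-0.9 -0.1 -0. ]
0.036 [ 0.582  -0.0512  0.0361] [-0.6  0.3  2.7]
0.033 [ 0.5821 -0.0513  0.0331] [0.1 0.2 4. ]
0.03 [ 0.5822 -0.0513  0.03  ] [0.1 0.  3.3]
0.027 [ 0.5822 -0.0513  0.0271] [ 1.  -0.5  4.1]
0.0245 [ 0.5821 -0.0513  0.0247] [ 1.1 -0.1  5. ]
5.6833
```

View pics/p1.png

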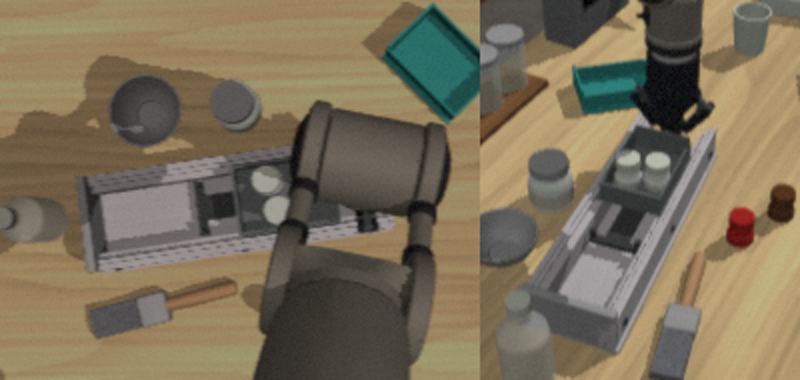

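The side view shows the fingers down behind the tray and the studs lowered, with both jars upright. The 2.7 to 5 N rise matches the spring. Now I'll push.

Run:
```python
from cell import env
from h import *
for y in(-.20,-.192,-.17,-.14,-.11,-.08,-.05,-.03,-.018):
    env.movel(P(y,.0242),feed=.035); f=F(env); print(y,np.round(env.get_position()[2],4),f,round(env.get_time_s(),2))
    if f[1]<-20 or f[2]>20: break
else:
    while y<.006:
        y+=.002
        env.movel(P(y,.0242),feed=.025); f=F(env); print(round(y,3),np.round(env.get_position(),4),f)
        if f[1]<-15: break
print(env.get_time_s())
import cv2
a=env.camera("top")["frame"][:,:,::-1][100:290,100:340];b=env.camera("side")["frame"][:,:,::-1][170:360,140:300]
cv2.imwrite("pics/p2.png",cv2.resize(np.hstack([a,b]),None,fx=2,fy=2,interpolation=cv2.INTER_CUBIC))
```

```text
-0.2 0.0245 [ 0.1 -1.2  5.2] 6.31
-0.192 0.0245 [ 0.4 -3.   4.7] 6.68
-0.17 0.0245 [ 0.3 -3.1  4.4] 7.46
-0.14 0.0244 [ 0.1 -3.8  4.7] 8.47
-0.11 0.0244 [-0.  -2.7  4.9] 9.47
-0.08 0.0244 [-0.5 -3.2  5.3] 10.48
-0.05 0.0243 [-0.3 -3.8  4.6] 11.49
-0.03 0.0243 [ 1.  -3.9  4.7] 12.22
-0.018 0.0243 [-0.1 -2.4  5.2] 12.71
-0.016 [0.5565 0.1436 0.0243] [ 0.7 -4.3  5.6]
-0.014 [0.5563 0.1455 0.0243] [ 0.6 -4.4  5.2]
-0.012 [0.556  0.1474 0.0243] [-0.2 -4.7  4.1]
-0.01 [0.5558 0.1494 0.0243] [ 0.4 -4.5  5.7]
-0.008 [0.5555 0.1513 0.0243] [ 0.5 -5.3  4.6]
-0.006 [0.5553 0.1533 0.0243] [-0.6 -4.4  5.3]
-0.004 [0.5554 0.1541 0.0243] [  0.8 -10.6   5.7]
-0.002 [0.5554 0.1541 0.0244] [  0.5 -20.2   5.8]
14.7083
```

View pics/p2.png

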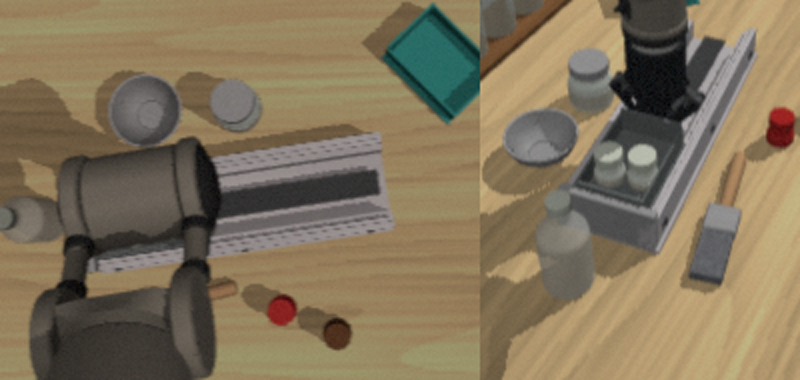

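The tray hit the end stop: force jumped to 20 N at the expected place (y ≈ -0.005), with the jars upright. I'll ease off, lift straight up, retreat and check.

Run:
```python
from cell import env
from h import *
env.movel(P(-.0065,.0242),feed=.02); print(env.get_position(),F(env))
for z in (.030,.038,.05): env.movel(P(-.0065,z),feed=.03); print(z,F(env))
env.movel(P(-.0065,.16),feed=.08)
env.move_ptp(P(-.30,.23),q(yaw+np.pi/2)); print(F(env),env.get_time_s())
import cv2
t=env.camera("top");np.savez("pics/t3.npz",**t)
a=t["frame"][:,:,::-1][160:245,130:310];b=env.camera("side")["frame"][:,:,::-1][175:295,170:290]
cv2.imwrite("pics/p3.png",cv2.convertScaleAbs(np.vstack([cv2.resize(a,(540,255),interpolation=2),cv2.resize(b,(540,345),interpolation=2)]) if 0 else np.hstack([cv2.resize(a,None,fx=2.5,fy=2.5,interpolation=2),np.zeros((212,0,3),np.uint8)]),alpha=1.5))
b=cv2.resize(b,None,fx=3,fy=3,interpolation=2);a=cv2.resize(a,None,fx=2.4,fy=2.4,interpolation=2)
o=np.zeros((max(a.shape[0],b.shape[0]),a.shape[1]+b.shape[1],3),np.uint8);o[:a.shape[0],:a.shape[1]]=a;o[:b.shape[0],a.shape[1]:]=b
cv2.imwrite("pics/p3.png",cv2.convertScaleAbs(o,alpha=1.5))
```

```text
[0.5553998  0.1534326  0.02434487] [ 1.  -1.4  6.1]
0.03 [ 0.5 -2.2  3.8]
0.038 [ 0.7  0.5 -0.2]
0.05 [-0.8 -1.2 -0.2]
[-0.2  0.5  1.1] 19.175
```

View pics/p3.png

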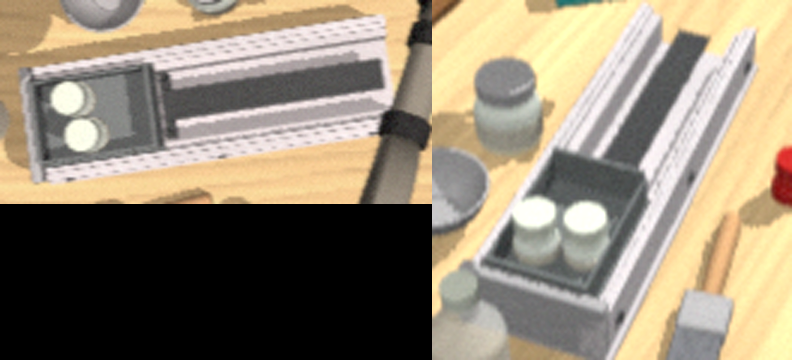

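The final view shows the tray flush with the end stop, both jars upright, and the studs visible behind the back wall at about (165,75) and (172,135). The catch still pushed with 3.8 N at z = 30 mm, so it had risen past the tray's underside. Handing in.

```bash
python3 -c "
from cell import env
env.sign_off();print(env.get_time_s())"
```

```text
the job is handed in; nothing more can be done
the job is handed in; nothing more can be done
```

The tray is home against the end stop with the catch sprung up behind it, and I handed the job in at about 19 s of the 43 s allowed. With the fingers shut I pressed the tongue about 11.5 mm down behind the tray. I held it there at about 5 N and pushed the tray over the lowered studs until it stopped. Then I eased off, lifted straight up and moved clear.

- **Tray home:** the push force jumped from about 5 N to 20 N about 2 mm short of where I expected, within my measuring error. The last pictures show the tray flush with the stop.
- **Catch up:** it still pushed back with 3.8 N when the fingertips were at 30 mm, above the height at which the studs would be stuck under the tray. The studs are visible behind the back wall. I inferred its full rise from this and did not measure the final stud height.
- **Jars and bench:** both jars stand upright in the tray. The bystanders in the last close-up, and those seen in the one before it, looked unmoved. I did not re-check the label box or measure the bystanders' positions. I saw no sign of the arm touching anything else.

No check failed or disagreed.

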